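# Clamp the brass finger plate on the hall work board

### The job

The front door's brass finger plate has to be held for filing. Slide it flat along the work board until its end sits flush against the wooden fence with the clamp pad over its middle line, then turn the T-handle clockwise until you feel it tighten and the plate is firmly clamped. Do not force the screw, let go of it, and leave the torch, egg-cup and mint tin where they are.

Things in the scene. Friction and masses are not known exactly. Their poses are not given: they have to be found in the camera images.
- board: plywood work board, 430 x 180 x 12 mm, fixed on the white console. Origin: centre of its underside, on the console top. x runs along the board towards the fence and clamp (roughly to the robot's left), z up. The clamp's screw axis is vertical at x = 95 mm, y = 0
- fence (a point): middle of the foot of the wooden fence's face, on the board's top at board x = 135 mm, y = 0; axes as the board's. The face looks to -x, reaches 75 mm to either side and rises 16 mm. Behind it stands the blue clamp frame: column at board x = 163 to 207 mm, arm back over the board to a nut boss 36 mm across round the screw, underside 56 mm and top 102 mm above the console
- plate: loose brass finger plate, 200 x 65 x 6 mm, about 0.66 kg, flat on the board. Origin: centre of its underside; x along its length, +x end towards the fence, z up. It slides easily on the varnished board (friction 0.25); fingertips pressed on its top hold it well (0.9). Pressed 75 mm behind its middle and moved sideways, it turns about a point some 50 mm ahead of its middle
- plate_end (a point): middle of the lower edge of the plate's end that faces the fence (100 mm along +x of the plate)
- screw (a joint): turn of the clamp's screw and T-handle in rad, 0 to 9; grows clockwise as seen from above, lowering screw, T-bar and pad by 2 mm per rad. Turning freely takes about 0.2 N m. Once the pad bears on the plate (joint about 3.5) torque rises by 0.3 N m and clamping force by 155 N per rad: 50 to 400 N is sound. Let go, it stays put up to about 100 N; from higher it eases back to that
- t_bar (a point): middle of the T-bar on top of the screw, on the screw's axis: a level round steel bar 12 mm thick, 104 mm between the centres of its 16 mm ball ends, along this point's x axis; 152 mm above the console at screw joint 0. Below it only the 14 mm spindle (21 mm thick neck in the first 16 mm) down to the nut boss
- pad: round swivel pad at the foot of the screw, 32 mm across, 17 mm high; origin: centre of its lower face, 25 mm above the console at screw joint 0, which is 7 mm above the top of a plate under it. It does not turn on the plate while the screw turns; its mounting yields about 1 mm per 100 N
- torch: red plastic torch lying on the console, 153 mm long along its x axis, 40 mm thick; bystander. Origin: at the console under its middle
- egg_cup: white ceramic egg-cup, 49 mm across, 62 mm high; bystander. Origin: centre of its foot
- mint_tin: closed steel mint tin, 62 x 97 x 22 mm; bystander. Origin: centre of its underside
There are look-alikes about, which are no part of the job. Of the things that look like the plate, the larger one is meant.

How it is judged:
By the outcome, as a careful person would: the job done as asked, in the order asked, and still so for the second after the job is handed in, with the robot touching nothing.
It also fails if it takes over 70 s, if anything falls off the work surface, if the arm or the gripper's body presses on something with over 40 N, if the wrist force passes 120 N, or if a joint passes its speed limit or range.

### The arm

A 7-joint arm with a two-finger parallel gripper is mounted at the origin on the work surface. World frame = base frame: x ahead of the robot, y to its left, z up, the work surface at z = 0. Lengths are in mm, angles in rad, forces in N, time in s.
With the tool pointing down it reaches from about 350 to 900 mm from the base axis. Payload 7.2 kg.
Tool frame: the origin (TCP) lies between the finger pads; the fingertips stand 8 mm ahead of it and the grasp point (between the pads) lies 11 mm behind it; z points along the fingers, y is the line along which they close (so a half turn about z gives the same grasp; the last joint's range is limited). The gripper opens to 85 mm and grips with 20 to 120 N. Pads are 22 mm wide; open, the fingers measure 114 mm over their backs; the gripper's body (76 mm by 85 mm) begins 54 mm behind the grasp point. The pads swing forward as they close: fully open they stand 13 mm farther back than shut.
Start: joints at [1.038, 0.411, -0.013, 1.596, 0.006, 1.134, -0.082], TCP at [280.142, -558.703, 239.297] pointing down, gripper open.
Joint ranges: [-2.95, 2.95], [-0.29, 1.99], [-1.47, 1.44], [0.14, 2.54], [-1.03, 4.17], [0.13, 1.85], [-2.86, 2.86]. Speed limits (rad/s): [2.39, 2.39, 3.01, 3.01, 3.14, 3.14, 3.14].

### API

Orientations are given as a rotation vector (axis times angle).
In Python, from rig import telemetry, viewer, workorder, models gives the robot as it stands. The module is installed in compiled form; this text tells all that it offers.
- The arm moves only by the tool drive_tool, never from a script. Its arguments are lists of equal length, an entry for each row: "delta_rot": the turn, a rotation vector about the tool's x, y, z in units of 0.5 rad (1.0 is 0.5 rad), a list of three; "slide": the shift along the tool's x, y, z in units of 0.5 m (1.0 is 0.5 m), a list of three; "fingers": the opening, from -1 (shut) to 1 (fully open). A call has 1 to 20 rows; each row shifts and turns the commanded pose from where the row before left it, along the tool's axes as they then stand; what a row does not reach is not made up. A row lasts 1/10 s, in which the tool goes at most 50 mm and 8.59 degrees, less where a joint would pass 70% of its speed; a pose out of reach is approached as far as the arm can. A call with a number of a shift or a turn outside -1 to 1 is refused whole. A call with a gripper value outside its range is refused whole. The fingers move at their own pace and stop on an object; "squeeze" is the grip in N (left out, the last holds). Time passes only in rows, so rows that do not move let the fingers close. It gives the time, the measured TCP pose, the force, the opening and the grip force at its end, in the units of the state.
- telemetry.state(): the state, without advancing time (a new reading comes with each control period).
- viewer.read_camera(name): name is "scene" or "top" or "wrist"; returns the picture (384x512x3 uint8, red, green, blue); there is no depth.
- viewer.get_calibration(name): a dict with "mtx" (3x3 intrinsics, pixels), "position" and "attitude" of the camera in the world. Camera axes: x right, y down, z forward; pixel columns grow to the right and rows downward; lengths in mm; the calibration is good to about 2 mm. A picture is of the moment at which its call begins: read the wrist's pose just before it. get_calibration takes no time and is no camera call; for the wrist camera it gives the pose at the moment of the call.
- workorder.job_done(): hands the job in; it is judged then, once.
Trained networks look in the newest picture that a camera, given by its name, has taken for a name from the list of things; names that differ only in an ending like _2 or _b are one class to them, and where a whole thing is asked for, a point or a joint stands for the part that bears it (a point fixed in the world has none). Each returns a list of dicts, best first, with "p" (0 to 1); they miss things now and then, are a little off and sometimes report something else, mostly with a low value. They report only what shows in the picture. A call takes as long as a camera call. They do not tell look-alikes from the thing itself.
- models.boxes_of(name, camera): "centre" ([x, y, z] in mm, in the coordinates of the camera as it stood for that picture, good to about 4 mm: the middle of the surface that is visible of it).
The state is a dict: "time": time; "joint_positions": joint angles; "dq": joint speeds; "joint_efforts": joint torques, N m; "tool_pos": TCP position; "orientation": TCP orientation; "wrist_force": force on the tool from outside, world axes, zero at the start; "moment": the same for the moment, N m; "gripper_width": finger opening in mm; "grasp_force": force on a finger pad.
Only numpy, scipy, OpenCV 4.12 (cv2) and the standard library are available. Lean on these libraries where they do the work, as an engineer would, in place of code of your own. Each camera call takes 0.05 s, during which the arm holds its last target. There are 200 camera calls.

## Working session

There is one attempt and no reset: what is moved stays moved. The work goes in short steps, Python scripts to look and compute and a tool call to move; the robot and the scene stay as the last step left them, time stands still between calls to the robot, and variables do not carry over. Pictures are saved under pics/ and viewed, at most 10 in all, crops included, and the job is handed in when it is done.

Besides the shell and the picture viewer there is one more tool, called after "Emit:" as name(argument=value, ...), one argument or row to a line, values as JSON. drive_tool: Moves the arm, as the interface text tells. Shifts and turns lie within -1 to 1; 1 stands for 0.5 m of shift or 0.5 rad of turn. Its arguments: {"type":"object","properties":{"delta_rot":{"type":"array"},"slide":{"type":"array"},"fingers":{"type":"array"},"squeeze":{"type":"number"}},"required":["delta_rot","slide","fingers"]}

```bash
mkdir -p pics
cat > h.py <<'E'
import numpy as np, cv2
from scipy.spatial.transform import Rotation as R
from rig import telemetry, viewer, workorder, models
def att(c):
    a=np.array(c["attitude"],float); return a if a.shape==(3,3) else R.from_rotvec(a).as_matrix()
def cal(n):
    c=viewer.get_calibration(n); return np.array(c["mtx"]),np.array(c["position"],float),att(c)
def ray(c,uv,z):
    K,p,A=c; d=A@np.linalg.inv(K)@np.array([uv[0],uv[1],1.]); return p+d*(z-p[2])/d[2]
def proj(c,X):
    K,p,A=c; q=K@(A.T@(np.array(X,float)-p)); return q[:2]/q[2]
def snap(n,f=None):
    c=cal(n); im=viewer.read_camera(n)
    if f: cv2.imwrite(f,im[:,:,::-1])
    return im,c
E
python3 - <<'E'
from h import *
s=telemetry.state(); print(s["time"],s["tool_pos"],s["orientation"],s["wrist_force"])
ims=[]
for n in ["scene","top"]:
    im,c=snap(n,f"pics/{n}0.png"); print(n,c[1],c[2].round(3).tolist(),viewer.get_calibration(n)["attitude"])
    for t in ["plate","t_bar","pad","board","torch","egg_cup","mint_tin"]:
        for b in models.boxes_of(t,n):
            w=c[1]+c[2]@np.array(b["centre"]); print(t,round(b["p"],2),w.round(0),proj(c,w).round(0))
E
```

```text
0.0 [ 279.88366964 -558.28140141  238.44378409] [-3.05562704e+00 -7.23178897e-01  7.79783456e-04] [-0.02847123  0.2505875   0.36643726]
scene [963.47375416 704.74868591 932.82424092] [[-0.854, 0.367, -0.37], [0.521, 0.608, -0.6], [0.005, -0.704, -0.71]] [-0.73436244 -2.62434576  1.07912934]
plate 0.57 [ 333. -108.    9.] [288. 170.]
t_bar 0.59 [540.  92. 156.] [271. 198.]
pad 0.63 [546.  96.  34.] [268. 229.]
board 0.95 [546.  85.   7.] [266. 232.]
torch 0.93 [792. 139.  35.] [198. 277.]
torch 0.75 [544.  91. 152.] [269. 199.]
egg_cup 0.72 [286. 240.  41.] [370. 224.]
mint_tin 0.62 [ 308. -259.   23.] [271. 141.]
top [ 4.29017696e+02 -7.86768307e-01  1.07012124e+03] [[0.006, -0.995, 0.097], [-1.0, -0.005, 0.001], [-0.001, -0.097, -0.995]] [-2.1768615   2.1649654  -0.10494394]
plate 0.94 [ 333. -107.    2.] [292. 267.]
plate 0.88 [537. -48.  16.] [271. 194.]
plate 0.38 [285. 244.  35.] [164. 286.]
t_bar 0.58 [540.  88. 156.] [219. 187.]
pad 0.4 [529.  17.  12.] [248. 197.]
board 0.78 [531.  16.  11.] [249. 197.]
torch 0.83 [789. 127.  35.] [210. 105.]
torch 0.61 [527.  12.  10.] [250. 198.]
egg_cup 0.84 [286. 240.  39.] [165. 286.]
mint_tin 0.75 [ 310. -267.   22.] [351. 277.]
```

View pics/scene0.png

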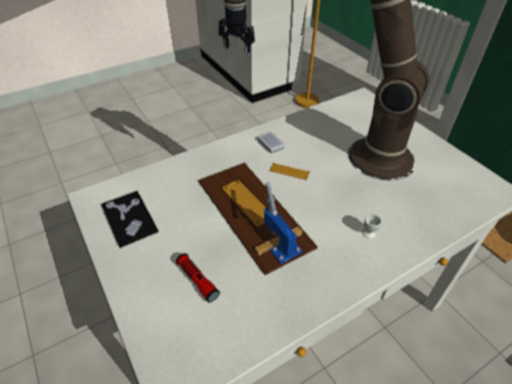

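View pics/top0.png

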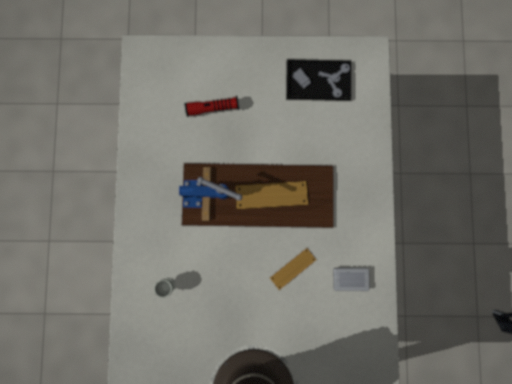

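The top view shows two brass plates. One lies on the board at px (271,194) and is about 70 px long; a smaller one lies on the console at px (292,267). The larger one on the board fits the description. The T-bar sits around (219,188) in the top view and points diagonally. I'll check with a close crop.

Run:
```python
from h import *
t=cv2.imread("pics/top0.png")[150:240,170:345]
cv2.imwrite("pics/crop0.png",cv2.resize(t,None,fx=4.5,fy=4.5,interpolation=cv2.INTER_CUBIC))
c=cal("top"); im=cv2.imread("pics/top0.png"); hsv=cv2.cvtColor(im,cv2.COLOR_BGR2HSV)
def rect(m,z,name):
    n,l,st,_=cv2.connectedComponentsWithStats(m.astype(np.uint8)); 
    for k in range(1,n):
        if st[k,4]<300: continue
        ys,xs=np.where(l==k); P=np.array([ray(c,(x,y),z)[:2] for x,y in zip(xs,ys)],np.float32)
        (cx,cy),(w,h),a=cv2.minAreaRect(P); print(name,st[k],round(cx,1),round(cy,1),round(w,1),round(h,1),round(a,2),cv2.boxPoints(((cx,cy),(w,h),a)).round(0).tolist())
H,S,V=cv2.split(hsv)
rect((H>12)&(H<25)&(S>120)&(V>90),18,"brass")
print(hsv[195,325],hsv[200,255],hsv[210,207],hsv[267,293])
roi=np.zeros_like(H,bool); roi[155:235,175:345]=1
rect(cv2.morphologyEx((roi&(S>60)).astype(np.uint8),cv2.MORPH_CLOSE,np.ones((5,5))),12,"board")
```

```text
brass [ 236  181   72   28 1281] 535.8 -46.5 65.6 200.5 4.13 [[496.0, 51.0], [510.0, -149.0], [576.0, -144.0], [561.0, 56.0]]
brass [272 250  43  38 641] 331.8 -106.9 38.1 128.6 39.11 [[277.0, -69.0], [358.0, -169.0], [387.0, -145.0], [306.0, -45.0]]
[ 12 161  57] [ 19 155 123] [ 17 113 115] [ 19 159 122]
board [ 179  164  154   63 8895] 536.3 -2.7 434.5 174.0 89.36 [[447.0, -219.0], [621.0, -221.0], [626.0, 214.0], [452.0, 215.0]]
```

View pics/crop0.png

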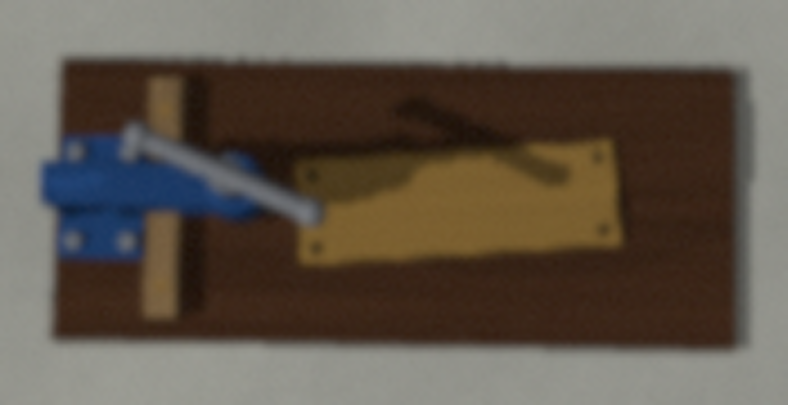

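The crop confirms it. The plate on the board measures 200 x 65 mm, and the one on the console measures 129 x 38 mm, so it is the decoy. Next I'll work out the board frame and a move for a close wrist look.

```bash
cat >> h.py <<'E'
def T():
    s=telemetry.state(); return np.array(s["tool_pos"]),R.from_rotvec(s["orientation"]).as_matrix()
def plan(p,yaw):  # yaw: world heading of tool x, tool down; prints shift in tool axes (slide units) and turn (units)
    p0,A=T(); x=np.array([np.cos(yaw),np.sin(yaw),0]); z=np.array([0,0,-1.]); B=np.array([x,np.cross(z,x),z]).T
    print("shift mm tool",(A.T@(np.array(p)-p0)).round(1),"turn rad",R.from_matrix(A.T@B).as_rotvec().round(3),"yaw now",round(np.arctan2(A[1,0],A[0,0]),4))
E
python3 - <<'E'
from h import *
c=cal("top")
C=[ray(c,u,12) for u in [(184.4,163.3),(333.8,165.6),(333.8,227.1),(182.2,225.1)]]
print(np.round(C,1)); 
p,A=T(); print(A.round(3).tolist()); w=cal("wrist"); print("cam in tool",(A.T@(w[1]-p)).round(1),(A.T@w[2]).round(2).tolist(),w[0])
plan([535,-90,330],np.pi/2)
E
```

```text
[[ 625.2  200.6   12. ]
 [ 620.9 -226.1   12. ]
 [ 445.9 -223.4   12. ]
 [ 449.2  202.6   12. ]]
[[0.894, 0.448, -0.0], [0.448, -0.894, 0.0], [-0.0, -0.0, -1.0]]
cam in tool [  66.6    0.  -134.4] [[0.0, -0.97, -0.26], [1.0, 0.0, -0.0], [0.0, -0.26, 0.97]] [[270.52111653   0.         256.76758161]
 [  0.         270.52111653 191.6117168 ]
 [  0.           0.           1.        ]]
shift mm tool [ 437.9 -304.7  -90.7] turn rad [-0.     0.    -1.106] yaw now 0.4648
```

Emit:
drive_tool(
  slide=[
    [0.072,-0.049,-0.015],
    [0.072,-0.049,-0.015],
    [0.072,-0.049,-0.015],
    [0.072,-0.049,-0.015],
    [0.072,-0.049,-0.015],
    [0.072,-0.049,-0.015],
    [0.072,-0.049,-0.015],
    [0.072,-0.049,-0.015],
    [0.072,-0.049,-0.015],
    [0.072,-0.049,-0.015],
    [0.072,-0.049,-0.015],
    [0.072,-0.049,-0.015],
    [0,0,0],
    [0,0,0],
    [0,0,0],
    [0,0,0],
    [0,0,0],
    [0,0,0],
  ],
  delta_rot=[
    [0,0,0],
    [0,0,0],
    [0,0,0],
    [0,0,0],
    [0,0,0],
    [0,0,0],
    [0,0,0],
    [0,0,0],
    [0,0,0],
    [0,0,0],
    [0,0,0],
    [0,0,0],
    [0,0,0.23],
    [0,0,0.23],
    [0,0,0.23],
    [0,0,0.23],
    [0,0,0],
    [0,0,0],
  ],
  fingers=[0.4,0.4,0.4,0.4,0.4,0.4,0.4,0.4,0.4,0.4,0.4,0.4,0.4,0.4,0.4,0.4,0.4,0.4],
)

```text
time: 2.6
tool_pos: [534.5, -102.1, 329.3]
orientation: [3.142, 0.013, 0.0]
wrist_force: [0.2, 0.4, 0.3]
gripper_width: 59.7
grasp_force: 0.0
```

Run:
```python
from h import *
s=telemetry.state(); print(s["time"],s["tool_pos"].round(1),s["orientation"],s["gripper_width"],s["joint_positions"].round(2))
im,c=snap("wrist","pics/w1.png"); np.savez("w1.npz",K=c[0],p=c[1],A=c[2])
for t in ["plate","t_bar","pad","board"]:
    for b in models.boxes_of(t,"wrist"):
        w=c[1]+c[2]@np.array(b["centre"]); print(t,round(b["p"],2),w.round(0),proj(c,w).round(0))
cv2.imwrite("pics/w1b.png",cv2.resize(im[:,:,::-1],(800,600),interpolation=cv2.INTER_CUBIC))
```

```text
2.6 [ 534.5 -102.1  329.3] [3.14150733e+00 1.30057405e-02 1.60957357e-04] 59.69874666109455 [ 0.31  0.22 -0.25  1.65  0.06  1.28 -1.52]
plate 0.69 [537. -52.  18.] [227. 158.]
plate 0.59 [ 331. -112.    7.] [262. 266.]
t_bar 0.67 [544.  78. 154.] [102. 167.]
pad 0.57 [543.  76.  31.] [145. 155.]
board 0.56 [552.  27.  10.] [180. 148.]
```

View pics/w1b.png

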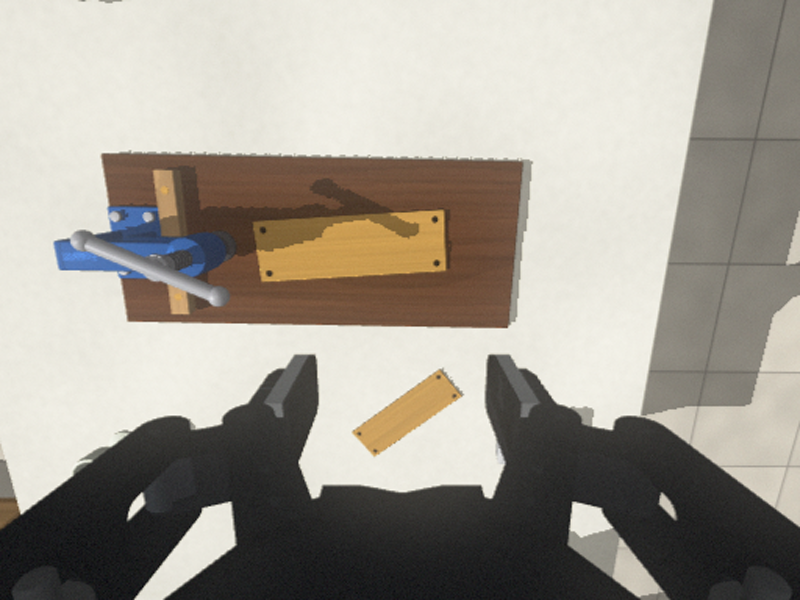

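The wrist view (800x600) shows the plate with corners near (253,220), (443,209), (446,271) and (261,282). The board corners are at (103,154), (525,160), (508,327) and (128,321). The T-bar balls are at (80,240) and (218,297), with the fence at x≈180.

Run:
```python
from h import *
d=np.load("w1.npz"); c=(d["K"],d["p"],d["A"]); s=.64
f=lambda pts,z:np.array([ray(c,(u*s,v*s),z) for u,v in pts])
B=f([(103,154),(525,160),(508,327),(128,321)],12); P=f([(253,220),(443,209),(446,271),(261,282)],18)
t=f([(80,240),(218,297)],152); F=f([(182,168),(189,314)],28)
print(B.round(1)[:,:2].tolist(),P.round(1)[:,:2].tolist(),t.round(1).tolist(),F.round(1).tolist())
def fit(m,X): # rigid 2d
    m=np.array(m,float);X=X[:,:2];mc=m.mean(0);xc=X.mean(0);a=m-mc;b=X-xc
    th=np.arctan2((a[:,0]*b[:,1]-a[:,1]*b[:,0]).sum(),(a*b).sum()); r=np.array([[np.cos(th),-np.sin(th)],[np.sin(th),np.cos(th)]])
    return xc-r@mc,th,np.abs(X-(xc+(a@r.T))).max()
ob,tb,e=fit([(215,-90),(-215,-90),(-215,90),(215,90)],B); print("board",ob.round(1),np.degrees(tb),e)
op,tp,e=fit([(100,-32.5),(-100,-32.5),(-100,32.5),(100,32.5)],P); print("plate",op.round(1),np.degrees(tp),e)
r=np.array([[np.cos(tb),-np.sin(tb)],[np.sin(tb),np.cos(tb)]])
L=lambda X:(np.atleast_2d(X)[:,:2]-ob)@r
print("plate in board",L(op).round(1),np.degrees(tp-tb),"tbar",t.mean(0).round(1),L(t).round(1),np.linalg.norm(t[1]-t[0]),L(t.mean(0)),"fence",L(F).round(1), "screw world",ob+r@[95,0])
print("press pt -60:", op+np.array([np.cos(tp),np.sin(tp)])*-60)
```

```text
[[628.2, 201.6], [626.2, -226.6], [447.1, -222.8], [450.3, 204.8]] [[564.1, 52.8], [577.0, -144.4], [511.9, -149.9], [498.0, 49.7]] [[559.5, 135.2, 152.0], [516.9, 38.0, 152.0]] [[614.8, 115.2, 28.0], [464.2, 126.8, 28.0]]
board [537.9 -10.7] 89.53778046870053 2.2480003212195925
plate [537.7 -47.9] 93.86770203579687 1.188069293322961
plate in board [[-37.2  -0.1]] 4.3299215670963385 tbar [538.2  86.6 152. ] [[146.1 -20.4]
 [ 48.6  21.4]] 106.10853000738683 [[97.33117962  0.51566039]] fence [[126.6 -75.9]
 [136.9  74.9]] screw world [538.71094408  84.25224314]
press pt -60: [ 541.78903264 -107.79794471]
```

Emit:
drive_tool(
  slide=[
    [0.002,0.0014,0.071],
    [0.002,0.0014,0.071],
    [0.002,0.0014,0.071],
    [0.002,0.0014,0.071],
    [0.002,0.0014,0.071],
    [0.002,0.0014,0.071],
    [0.002,0.0014,0.071],
    [0.002,0.0014,0.071],
    [0,0,0],
    [0,0,0],
  ],
  delta_rot=[
    [0,0,0],
    [0,0,0],
    [0,0,0],
    [0,0,0],
    [0,0,0],
    [0,0,0],
    [0,0,0],
    [0,0,0],
    [0,0,-0.118],
    [0,0,0],
  ],
  fingers=[0.4,0.4,0.4,0.4,0.4,0.4,0.4,0.4,0.4,0.4],
)

```text
time: 3.85
tool_pos: [541.9, -107.7, 44.0]
orientation: [-3.139, -0.103, 0.004]
wrist_force: [0.3, 0.3, -0.0]
gripper_width: 59.8
grasp_force: 0.0
```

Emit:
drive_tool(
  slide=[
    [0,0,0.01],
    [0,0,0.01],
    [0,0,0.01],
    [0,0,0],
  ],
  delta_rot=[
    [0,0,0],
    [0,0,0],
    [0,0,0],
    [0,0,0],
  ],
  fingers=[0.4,0.4,0.4,0.4],
)

```text
time: 4.25
tool_pos: [542.3, -107.8, 29.9]
orientation: [3.14, 0.1, -0.001]
wrist_force: [-1.1, -0.6, -0.0]
gripper_width: 59.4
grasp_force: 0.0
```

Emit:
drive_tool(
  slide=[
    [0,0,0.004],
    [0,0,0.004],
    [0,0,0],
  ],
  delta_rot=[
    [0,0,0],
    [0,0,0],
    [0,0,0],
  ],
  fingers=[0.4,0.4,0.4],
)

```text
time: 4.55
tool_pos: [542.5, -107.8, 26.2]
orientation: [3.14, 0.1, -0.0]
wrist_force: [-0.0, 0.8, 0.3]
gripper_width: 59.5
grasp_force: 0.0
```

Emit:
drive_tool(
  slide=[
    [0,0,0.003],
    [0,0,0.003],
    [0,0,0],
  ],
  delta_rot=[
    [0,0,0],
    [0,0,0],
    [0,0,0],
  ],
  fingers=[0.4,0.4,0.4],
)

```text
time: 4.85
tool_pos: [542.4, -107.8, 23.1]
orientation: [-3.14, -0.1, 0.0]
wrist_force: [-0.5, -1.3, 0.1]
gripper_width: 59.6
grasp_force: 0.0
```

Emit:
drive_tool(
  slide=[
    [0,0,0.003],
    [0,0,0],
  ],
  delta_rot=[
    [0,0,0],
    [0,0,0],
  ],
  fingers=[0.4,0.4],
)

```text
time: 5.05
tool_pos: [542.5, -107.8, 21.6]
orientation: [3.14, 0.1, -0.0]
wrist_force: [-0.1, 0.3, 0.7]
gripper_width: 59.5
grasp_force: 0.0
```

Emit:
drive_tool(
  slide=[
    [0,0,0.003],
    [0,0,0],
  ],
  delta_rot=[
    [0,0,0],
    [0,0,0],
  ],
  fingers=[0.4,0.4],
)

```text
time: 5.25
tool_pos: [542.7, -107.8, 21.0]
orientation: [3.14, 0.1, 0.0]
wrist_force: [-3.2, -0.1, 9.2]
gripper_width: 60.0
grasp_force: 4.5
```

Emit:
drive_tool(
  slide=[
    [0,0,0.002],
    [0,0,0],
    [-0.0004,-0.0102,0],
    [-0.0004,-0.0102,0],
    [-0.0004,-0.0102,0],
    [-0.0004,-0.0102,0],
    [-0.0004,-0.0102,0],
    [-0.0004,-0.0102,0],
    [0,0,0],
  ],
  delta_rot=[
    [0,0,0],
    [0,0,0],
    [0,0,0.0126],
    [0,0,0.0126],
    [0,0,0.0126],
    [0,0,0.0126],
    [0,0,0.0126],
    [0,0,0.0126],
    [0,0,0],
  ],
  fingers=[0.4,0.4,0.4,0.4,0.4,0.4,0.4,0.4,0.4],
)

```text
time: 6.15
tool_pos: [541.9, -77.7, 21.0]
orientation: [3.14, 0.04, 0.007]
wrist_force: [-0.5, -1.4, 12.5]
gripper_width: 59.7
grasp_force: 6.4
```

Emit:
drive_tool(
  slide=[
    [-0.001,-0.0102,0.001],
    [-0.001,-0.0102,0],
    [-0.001,-0.0102,0],
    [-0.001,-0.0102,0],
    [-0.001,-0.0102,0],
    [-0.001,-0.0102,0],
    [0,0,0],
  ],
  delta_rot=[
    [0,0,0.0126],
    [0,0,0.0126],
    [0,0,0.0126],
    [0,0,0.0126],
    [0,0,0.0126],
    [0,0,0.0126],
    [0,0,0],
  ],
  fingers=[0.4,0.4,0.4,0.4,0.4,0.4,0.4],
)

```text
time: 6.85
tool_pos: [539.1, -47.3, 21.0]
orientation: [3.14, -0.02, 0.008]
wrist_force: [-0.2, -1.8, 15.9]
gripper_width: 60.2
grasp_force: 8.2
```

Run:
```python
from h import *
im,c=snap("wrist"); np.savez("w2.npz",K=c[0],p=c[1],A=c[2])
cv2.imwrite("pics/w2b.png",cv2.resize(im[:,:,::-1],(800,600),interpolation=cv2.INTER_CUBIC))
print(telemetry.state()["wrist_force"])
```

```text
[-0.14710012 -1.61372044 16.89260897]
```

View pics/w2b.png

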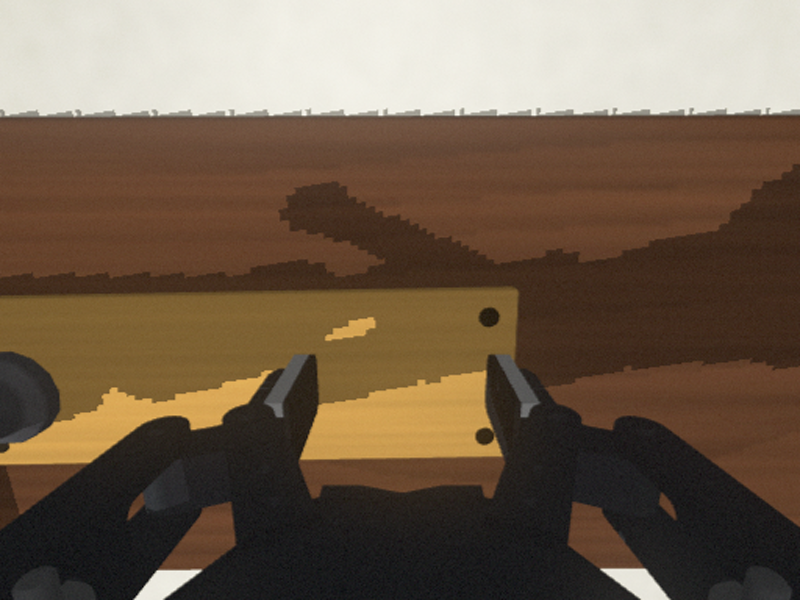

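The plate followed. Its rear edge is at (517,288) to (500,458), its far edge runs from (0,296) to (517,288), and the board's far edge runs from (0,117) to (800,115).

Run:
```python
from h import *
d=np.load("w2.npz"); c=(d["K"],d["p"],d["A"]); s=.64
f=lambda pts,z:np.array([ray(c,(u*s,v*s),z) for u,v in pts])
B=f([(0,117),(800,115)],12);P=f([(0,296),(517,288),(0,464),(470,459)],18)
for q in B,P: print(q.round(1)[:,:2].tolist())
h=lambda a,b:np.degrees(np.arctan2(*(a-b)[:2][::-1]))
print(h(B[0],B[1]),h(P[0],P[1]),h(P[2],P[3]))
```

```text
[[627.9, 78.5], [625.4, -173.9]]
[[571.1, 87.6], [571.8, -86.3], [506.0, 104.3], [506.1, -72.5]]
89.44019925295181 90.22610081760263 90.0241788795133
```

Emit:
drive_tool(
  slide=[
    [0,-0.008,0.001],
    [0,-0.008,0],
    [0,0,0],
  ],
  delta_rot=[
    [0,0,0.012],
    [0,0,0.012],
    [0,0,0],
  ],
  fingers=[0.4,0.4,0.4],
)

```text
time: 7.2
tool_pos: [539.7, -40.0, 21.0]
orientation: [3.14, -0.039, 0.01]
wrist_force: [-0.7, -3.4, 21.1]
gripper_width: 59.6
grasp_force: 10.3
```

Emit:
drive_tool(
  slide=[
    [0,-0.003,0],
    [0,-0.003,0],
    [0,0,0],
  ],
  delta_rot=[
    [0,0,0],
    [0,0,0],
    [0,0,0],
  ],
  fingers=[0.4,0.4,0.4],
)

```text
time: 7.5
tool_pos: [539.8, -37.6, 21.0]
orientation: [3.139, -0.04, 0.01]
wrist_force: [-0.4, -5.0, 20.4]
gripper_width: 59.7
grasp_force: 10.1
```

Emit:
drive_tool(
  slide=[
    [0,-0.003,0],
    [0,0,0],
  ],
  delta_rot=[
    [0,0,0],
    [0,0,0],
  ],
  fingers=[0.4,0.4],
)

```text
time: 7.7
tool_pos: [539.9, -36.2, 21.0]
orientation: [3.139, -0.04, 0.01]
wrist_force: [-1.6, -5.6, 20.2]
gripper_width: 59.1
grasp_force: 10.1
```

Emit:
drive_tool(
  slide=[
    [-0.0005,-0.003,0],
    [0,0,0],
  ],
  delta_rot=[
    [0,0,0],
    [0,0,0],
  ],
  fingers=[0.4,0.4],
)

```text
time: 7.9
tool_pos: [539.8, -34.7, 21.0]
orientation: [3.139, -0.04, 0.01]
wrist_force: [1.6, -5.1, 19.5]
gripper_width: 59.9
grasp_force: 9.9
```

Emit:
drive_tool(
  slide=[
    [0,-0.003,0],
    [0,0,0],
  ],
  delta_rot=[
    [0,0,0],
    [0,0,0],
  ],
  fingers=[0.4,0.4],
)

```text
time: 8.1
tool_pos: [539.8, -34.3, 21.0]
orientation: [3.138, -0.041, 0.01]
wrist_force: [0.1, -7.7, 20.0]
gripper_width: 59.7
grasp_force: 10.0
```

Emit:
drive_tool(
  slide=[
    [0,-0.003,0],
    [0,0,0],
  ],
  delta_rot=[
    [0,0,0],
    [0,0,0],
  ],
  fingers=[0.4,0.4],
)

```text
time: 8.3
tool_pos: [539.7, -34.1, 21.0]
orientation: [3.137, -0.043, 0.01]
wrist_force: [-0.6, -12.1, 20.1]
gripper_width: 59.8
grasp_force: 10.1
```

The plate has touched the fence: travel stopped and the force rose. One more nudge, then lift and look.

Emit:
drive_tool(
  slide=[
    [0,-0.002,0],
    [0,0,0],
    [0,0,-0.01],
    [0,0,-0.04],
    [0,0.04,-0.05],
    [0,0.06,-0.05],
    [0,0.06,-0.05],
    [0,0.06,-0.05],
    [0,0,0],
    [0,0,0],
  ],
  delta_rot=[
    [0,0,0],
    [0,0,0],
    [0,0,0],
    [0,0,0],
    [0,0,0],
    [0,0,0],
    [0,0,0],
    [0,0,0],
    [0,0,0],
    [0,0,0],
  ],
  fingers=[0.4,0.4,0.4,0.4,0.4,0.4,0.4,0.4,0.4,0.4],
)

```text
time: 9.3
tool_pos: [534.1, -139.0, 143.6]
orientation: [-3.141, 0.04, -0.002]
wrist_force: [1.5, -0.0, 0.1]
gripper_width: 59.2
grasp_force: 0.0
```

Run:
```python
from h import *
im,c=snap("wrist"); np.savez("w3.npz",K=c[0],p=c[1],A=c[2])
cr=im[40:280,30:350]
cv2.imwrite("pics/w3b.png",cv2.resize(cr[:,:,::-1],(800,600),interpolation=cv2.INTER_CUBIC))
```

```text
(no output)
```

View pics/w3b.png

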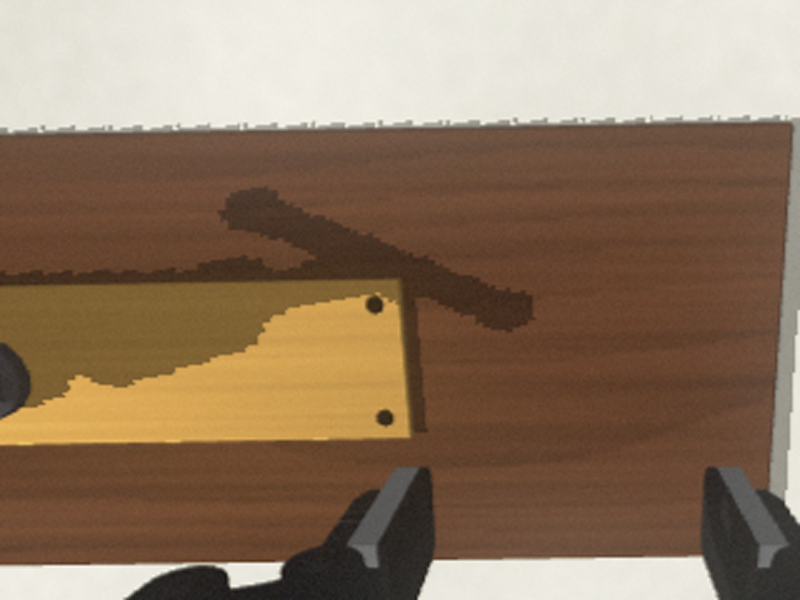

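The plate is free and its rear end is at crop px (400,279) to (410,437). I'll measure how square and centred it is against the board edges.

Run:
```python
from h import *
d=np.load("w3.npz"); c=(d["K"],d["p"],d["A"])
f=lambda pts,z:np.array([ray(c,(u*.4+30,v*.4+40),z) for u,v in pts])
B=f([(0,132),(790,123),(0,565),(700,557),(793,123),(772,480)],12);P=f([(0,283),(400,279),(0,444),(410,437)],18)
for q in B,P: print(q.round(1)[:,:2].tolist())
h=lambda a,b:round(np.degrees(np.arctan2(*(a-b)[:2][::-1])),2)
print(h(B[0],B[1]),h(B[2],B[3]),h(P[0],P[1]),h(P[2],P[3]),"rear",h(P[1],P[3]),h(B[4],B[5]))
```

```text
[[628.6, 69.6], [624.5, -223.3], [449.6, 113.6], [446.1, -194.9], [624.4, -224.4], [481.9, -224.5]]
[[573.6, 78.2], [571.3, -75.6], [508.1, 94.3], [507.1, -73.9]]
89.19 89.37 89.17 89.65 rear -1.47 0.01
```

The plate is square to within about 0.3° and against the fence, but about 2 mm off the middle line towards the far side. I'll press again, shift it about 2 mm towards -x and re-seat it.

Emit:
drive_tool(
  slide=[
    [0,0,0],
    [0.003,-0.06,0.02],
    [0.003,-0.06,0.03],
    [0.003,-0.05,0.05],
    [0.002,-0.034,0.06],
    [0,0,0.06],
    [0,0,0.018],
    [0,0,0],
  ],
  delta_rot=[
    [0,0,-0.035],
    [0,0,0],
    [0,0,0],
    [0,0,0],
    [0,0,0],
    [0,0,0],
    [0,0,0],
    [0,0,0],
  ],
  fingers=[0.4,0.4,0.4,0.4,0.4,0.4,0.4,0.4],
)

```text
time: 10.15
tool_pos: [539.1, -35.5, 23.0]
orientation: [-3.141, 0.006, 0.005]
wrist_force: [0.5, -0.4, 1.0]
gripper_width: 59.7
grasp_force: 0.0
```

Emit:
drive_tool(
  slide=[
    [0,0,0.004],
    [0,0,0.004],
    [0,0,0],
    [-0.002,-0.001,0],
    [-0.002,-0.001,0],
    [-0.001,-0.001,0],
    [0,0,0],
  ],
  delta_rot=[
    [0,0,0],
    [0,0,0],
    [0,0,0],
    [0,0,0],
    [0,0,0],
    [0,0,0],
    [0,0,0],
  ],
  fingers=[0.4,0.4,0.4,0.4,0.4,0.4,0.4],
)

```text
time: 10.85
tool_pos: [538.9, -35.9, 21.1]
orientation: [3.141, -0.011, 0.004]
wrist_force: [2.1, -3.6, 5.8]
gripper_width: 59.7
grasp_force: 3.2
```

Emit:
drive_tool(
  slide=[
    [0,-0.003,0],
    [0,-0.003,0],
    [0,0,0],
  ],
  delta_rot=[
    [0,0,0],
    [0,0,0],
    [0,0,0],
  ],
  fingers=[0.4,0.4,0.4],
)

```text
time: 11.15
tool_pos: [538.5, -34.2, 21.1]
orientation: [3.14, -0.013, 0.002]
wrist_force: [1.2, -6.4, 8.7]
gripper_width: 60.0
grasp_force: 4.1
```

Emit:
drive_tool(
  slide=[
    [0,0,0.003],
    [0,0,0],
    [-0.002,0,0],
    [-0.002,0,0],
    [0,0,0],
    [0,-0.003,0],
    [0,-0.002,0],
    [0,0,0],
  ],
  delta_rot=[
    [0,0,0],
    [0,0,0],
    [0,0,0],
    [0,0,0],
    [0,0,0],
    [0,0,0],
    [0,0,0],
    [0,0,0],
  ],
  fingers=[0.4,0.4,0.4,0.4,0.4,0.4,0.4,0.4],
)

```text
time: 11.95
tool_pos: [538.4, -34.0, 21.0]
orientation: [3.137, -0.016, 0.009]
wrist_force: [2.0, -13.4, 18.2]
gripper_width: 59.8
grasp_force: 9.0
```

Emit:
drive_tool(
  slide=[
    [0,0,-0.01],
    [0,0,-0.04],
    [0,0.04,-0.05],
    [0,0.06,-0.05],
    [0,0.06,-0.05],
    [0,0.06,-0.05],
    [0,0,0],
    [0,0,0],
  ],
  delta_rot=[
    [0,0,0],
    [0,0,0],
    [0,0,0],
    [0,0,0],
    [0,0,0],
    [0,0,0],
    [0,0,0],
    [0,0,0],
  ],
  fingers=[0.4,0.4,0.4,0.4,0.4,0.4,0.4,0.4],
)

```text
time: 12.75
tool_pos: [534.5, -139.7, 143.7]
orientation: [-3.141, 0.012, 0.001]
wrist_force: [-0.9, 0.1, -0.4]
gripper_width: 59.4
grasp_force: 0.0
```

Run:
```python
from h import *
im,c=snap("wrist"); np.savez("w4.npz",K=c[0],p=c[1],A=c[2])
cv2.imwrite("pics/w4.png",im[:,:,::-1])
cr=im[40:280,30:350]
cv2.imwrite("pics/w4b.png",cv2.resize(cr[:,:,::-1],(800,600),interpolation=cv2.INTER_CUBIC))
```

```text
(no output)
```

View pics/w4b.png

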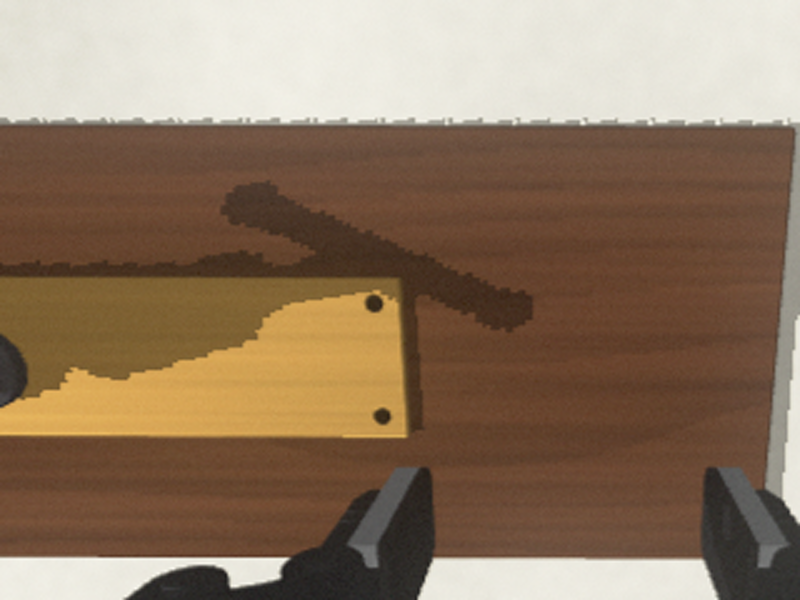

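Same view. The plate's far edge is at about v=278 and its near edge at about v=436. The board's edges are at about 125 and 556. I'll measure these numerically, together with the T-bar from this wrist view and the top view.

Run:
```python
from h import *
d=np.load("w4.npz"); c=(d["K"],d["p"],d["A"])
f=lambda pts,z:np.array([ray(c,(u*.4+30,v*.4+40),z) for u,v in pts])
B=f([(0,124),(790,126),(0,556),(700,557)],12);P=f([(0,277),(400,279),(0,435),(408,437)],18)
for q in B,P: print(q.round(1)[:,:2].tolist())
h=lambda a,b:round(np.degrees(np.arctan2(*(a-b)[:2][::-1])),2)
print(h(B[0],B[1]),h(B[2],B[3]),h(P[0],P[1]),h(P[2],P[3]))
im,c=snap("top","pics/top1.png"); hs=cv2.cvtColor(im,cv2.COLOR_RGB2HSV)
# edge profiles across world x at several y in top image
m=(hs[:,:,0]>14)&(hs[:,:,0]<25)&(hs[:,:,1]>110)&(hs[:,:,2]>60)
n,l,st,ce=cv2.connectedComponentsWithStats(m.astype(np.uint8))
for k in range(1,n):
    if st[k,4]>150: print(st[k],ray(c,ce[k],18).round(1))
for b in models.boxes_of("t_bar","top"): print(b["p"],c[1]+c[2]@np.array(b["centre"]))
s=telemetry.state();print(s["joint_positions"].round(3)); plan([538.5,85.5,230],np.radians(66.3))
```

```text
[[627.9, 70.0], [625.1, -222.4], [449.6, 110.7], [447.3, -197.1]]
[[572.2, 77.8], [570.4, -75.5], [508.1, 92.5], [506.2, -74.2]]
89.46 89.57 89.33 89.35
[ 201  181   82   40 1557] [530.6  21.5  18. ]
[271 250  44  39 656] [ 331.1 -106.4   18. ]
[ 0.342  0.406 -0.226  1.866  0.113  0.885 -1.513]
shift mm tool [   3.1 -223.5  -87.1] turn rad [-2.000e-03  1.000e-03 -1.161e+00] yaw now -0.0041
```

The plate is parallel within 0.2°, about 1 mm from the line and against the fence, so that's good. Next is the T-bar. I'll turn counter-clockwise beforehand so that one clockwise sweep of about 4.3 rad fits joint 7's range.

Emit:
drive_tool(
  slide=[
    [0,0,-0.08],
    [0,0,-0.08],
    [0,0,-0.06],
    [0.001,-0.09,0],
    [0.001,-0.09,0],
    [0.001,-0.09,0],
    [0.001,-0.09,0],
    [0.001,-0.087,0],
    [0,0,0],
    [0,0,0],
    [0,0,0],
    [0,0,0],
    [0,0,0],
    [0,0,0],
    [0,0,0],
    [0,0,0],
    [0,0,0],
    [0,0,0],
  ],
  delta_rot=[
    [0,0,0],
    [0,0,0],
    [0,0,0],
    [0,0,0],
    [0,0,0],
    [0,0,0],
    [0,0,0],
    [0,0,0],
    [0,0,-0.29],
    [0,0,-0.29],
    [0,0,-0.29],
    [0,0,-0.29],
    [0,0,-0.29],
    [0,0,-0.29],
    [0,0,-0.29],
    [0,0,-0.29],
    [0,0,-0.29],
    [0,0,-0.29],
  ],
  fingers=[0.2,0.2,0.2,0.2,0.2,0.2,0.2,0.2,0.2,0.2,0.2,0.2,0.2,0.2,0.2,0.2,0.2,0.2],
)

```text
time: 14.7
tool_pos: [538.0, 85.1, 252.7]
orientation: [-2.348, -2.085, 0.002]
wrist_force: [-0.3, 0.0, 0.3]
gripper_width: 51.0
grasp_force: 0.0
```

Run:
```python
from h import *
print(telemetry.state()["joint_positions"].round(2)); plan([538.5,85.5,230],np.radians(66.3)+np.pi)
```

```text
[ 0.23  0.33 -0.6   1.74  0.2   1.14 -0.55]
shift mm tool [ 0.4  0.5 22.7] turn rad [-0.    -0.003 -2.847] yaw now 1.4522
```

Emit:
drive_tool(
  slide=[
    [0,0,0],
    [0,0,0],
    [0,0,0],
    [0,0,0],
    [0,0,0],
    [0,0,0],
    [0,0,0],
    [0,0,0],
    [0,0,0],
    [0,0,0],
    [0,0,0],
    [0,0,0],
    [0,0,0],
    [0,0,0],
    [0,0,0],
    [0,0,0],
    [0,0,0],
    [0,0,0],
    [0,0,0],
    [0,0,0],
  ],
  delta_rot=[
    [0,0,-0.285],
    [0,0,-0.285],
    [0,0,-0.285],
    [0,0,-0.285],
    [0,0,-0.285],
    [0,0,-0.285],
    [0,0,-0.285],
    [0,0,-0.285],
    [0,0,-0.285],
    [0,0,-0.285],
    [0,0,-0.285],
    [0,0,-0.285],
    [0,0,-0.285],
    [0,0,-0.285],
    [0,0,-0.285],
    [0,0,-0.285],
    [0,0,-0.285],
    [0,0,-0.285],
    [0,0,-0.285],
    [0,0,-0.285],
  ],
  fingers=[0.2,0.2,0.2,0.2,0.2,0.2,0.2,0.2,0.2,0.2,0.2,0.2,0.2,0.2,0.2,0.2,0.2,0.2,0.2,0.2],
)

```text
time: 16.7
tool_pos: [538.1, 85.0, 253.0]
orientation: [1.722, -2.627, -0.002]
wrist_force: [0.8, -0.6, -0.4]
gripper_width: 51.1
grasp_force: 0.0
```

Run:
```python
from h import *
print(telemetry.state()["joint_positions"].round(2)); plan([538.5,85.5,170],np.radians(66.3)+np.pi)
im,c=snap("wrist"); np.savez("w5.npz",K=c[0],p=c[1],A=c[2])
cv2.imwrite("pics/w5b.png",cv2.resize(im[:,:,::-1],(800,600),interpolation=cv2.INTER_CUBIC))
```

```text
[ 0.63  0.54 -1.22  1.72  0.53  1.26  2.02]
shift mm tool [-0.6 -0.3 83. ] turn rad [ 0.002 -0.     0.003] yaw now -1.9811
```

View pics/w5b.png

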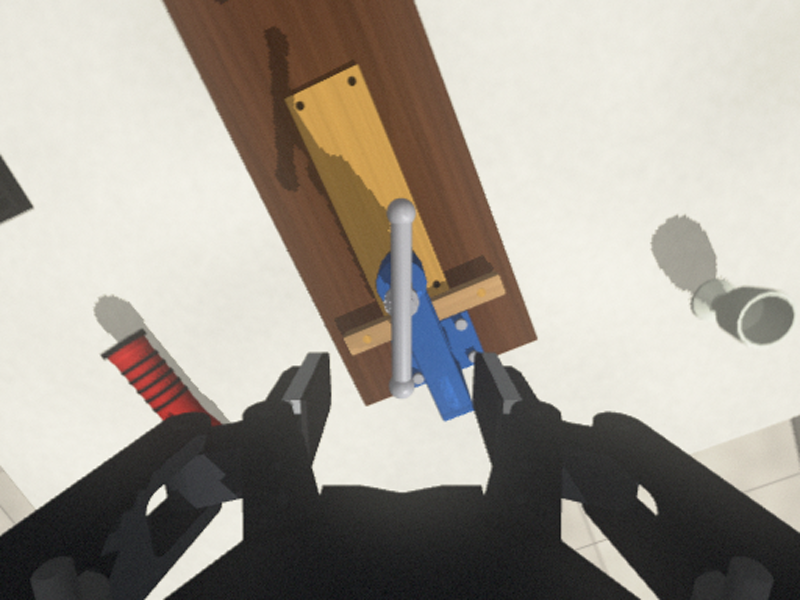

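The wrist view shows the T-bar almost vertical, with ball ends at (401,211) and (401,388), centred between the fingers. The plate end is against the fence. The egg-cup and torch are undisturbed.

Run:
```python
from h import *
d=np.load("w5.npz"); c=(d["K"],d["p"],d["A"]); 
t=np.array([ray(c,(u*.64,v*.64),152) for u,v in [(401,211),(401,388)]]); print(t.round(1),t.mean(0),np.linalg.norm(t[1]-t[0]),np.degrees(np.arctan2(*(t[1]-t[0])[:2][::-1])))
m=t.mean(0); plan([m[0],m[1],160],np.arctan2(*(t[0]-t[1])[:2][::-1]))
```

```text
[[517.4  37.4 152. ]
 [559.8 135.  152. ]] [538.58461812  86.19657071 152.        ] 106.34126888804691 66.52086345469489
shift mm tool [-1.4 -0.  92.8] turn rad [ 0.002 -0.     0.007] yaw now -1.9732
```

Run:
```python
from h import *
C=[]
for n in (1,5):
    d=np.load(f"w{n}.npz"); C.append((d["K"],d["p"],d["A"]))
for a,b in [((80,240),(401,388)),((218,297),(401,211))]:
    M=np.zeros((3,3));v=np.zeros(3)
    for c,u in zip(C,(a,b)):
        r=c[2]@np.linalg.inv(c[0])@np.array([u[0]*.64,u[1]*.64,1]); r/=np.linalg.norm(r); Q=np.eye(3)-np.outer(r,r); M+=Q; v+=Q@c[1]
    print(np.linalg.solve(M,v).round(1))
# ball/bar top view reproj: expected separation at z
d=np.load("w5.npz")
for z in (146,149,152,155):
    t=[ray(C[1],(401*.64,v*.64),z) for v in (211,388)]; print(z,np.linalg.norm(t[1]-t[0]).round(1))
```

```text
[559.6 134.6 152.8]
[517.3  37.3 153.5]
146 109.1
149 107.7
152 106.3
155 105.0
```

Emit:
drive_tool(
  slide=[
    [-0.003,0,0.047],
    [0,0,0.047],
    [0,0,0.047],
    [0,0,0.047],
    [0,0,0.006],
    [0,0,0],
    [0,0,0],
  ],
  delta_rot=[
    [0,0,0.01],
    [0,0,0],
    [0,0,0],
    [0,0,0],
    [0,0,0],
    [0,0,0],
    [0,0,0],
  ],
  fingers=[0.2,0.2,0.2,0.2,0.2,0.2,0.2],
)

```text
time: 17.45
tool_pos: [539.9, 86.0, 157.7]
orientation: [-1.704, 2.638, 0.0]
wrist_force: [-0.2, 0.1, 0.4]
gripper_width: 51.4
grasp_force: 0.0
```

Emit:
drive_tool(
  slide=[
    [0,0,0],
    [0,0,0],
    [0,0,0],
    [0,0,0],
    [0,0,0],
    [0,0,0],
  ],
  delta_rot=[
    [0,0,0],
    [0,0,0],
    [0,0,0],
    [0,0,0],
    [0,0,0],
    [0,0,0],
  ],
  fingers=[-1,-1,-1,-1,-1,-1],
  squeeze=60,
)

```text
time: 18.05
tool_pos: [538.7, 85.8, 157.5]
orientation: [1.705, -2.638, -0.001]
wrist_force: [-5.6, 0.3, 6.5]
gripper_width: 9.7
grasp_force: 58.7
```

The width is 9.7 mm and there's an upward force, so I'm gripping above the bar's middle. I'll open, go lower and re-close.

Emit:
drive_tool(
  slide=[
    [0,0,0],
    [0,0,0],
    [0,0,0.008],
    [0,0,0],
    [0,0,0],
    [0,0,0],
    [0,0,0],
    [0,0,0],
  ],
  delta_rot=[
    [0,0,0],
    [0,0,0],
    [0,0,0],
    [0,0,0],
    [0,0,0],
    [0,0,0],
    [0,0,0],
    [0,0,0],
  ],
  fingers=[-0.4,-0.4,-0.4,-0.4,-1,-1,-1,-1],
  squeeze=40,
)

```text
time: 18.85
tool_pos: [538.6, 85.4, 152.6]
orientation: [1.705, -2.637, -0.001]
wrist_force: [-6.5, 0.3, 2.3]
gripper_width: 11.3
grasp_force: 39.1
```

Run:
```python
from h import *
s=telemetry.state(); print(s["joint_positions"].round(2),s["moment"],s["gripper_width"]); plan([538.6,86.2,153],np.radians(246.5))
```

```text
[ 0.55  0.64 -1.12  1.83  0.64  1.09  1.91] [0.12085344 1.17478791 0.04491706] 11.281734092399406
shift mm tool [-0.7  0.3 -0.4] turn rad [ 0.002 -0.001 -0.013] yaw now -1.9939
```

Emit:
drive_tool(
  slide=[
    [0,0,0],
    [0,0,0],
    [0,0.0024,0.004],
    [0,0,0],
    [0,0,0],
    [0,0,0],
    [0,0,0],
    [0,0,0],
  ],
  delta_rot=[
    [0,0,0],
    [0,0,0],
    [0,0,0],
    [0,0,0],
    [0,0,0],
    [0,0,0],
    [0,0,0],
    [0,0,0],
  ],
  fingers=[-0.5,-0.5,-0.5,-0.5,-1,-1,-1,-1],
  squeeze=80,
)

```text
time: 19.65
tool_pos: [538.5, 85.6, 151.0]
orientation: [-1.705, 2.639, -0.0]
wrist_force: [-1.0, -0.3, 3.7]
gripper_width: 9.2
grasp_force: 78.4
```

Emit:
drive_tool(
  slide=[
    [0,0,0.0004],
    [0,0,0.0004],
    [0,0,0.0004],
    [0,0,0.0004],
    [0,0,0],
  ],
  delta_rot=[
    [0,0,0.2],
    [0,0,0.2],
    [0,0,0.2],
    [0,0,0.2],
    [0,0,0],
  ],
  fingers=[-1,-1,-1,-1,-1],
)

```text
time: 20.15
tool_pos: [538.6, 85.6, 150.1]
orientation: [-1.144, 2.926, -0.001]
wrist_force: [-0.4, -1.0, 1.5]
gripper_width: 10.0
grasp_force: 78.6
```

Run:
```python
from h import *
s=telemetry.state(); print(s["joint_positions"].round(2),s["moment"].round(2),s["gripper_width"],T()[1][:,0]); im,c=snap("wrist"); np.savez("w6.npz",K=c[0],p=c[1],A=c[2])
cv2.imwrite("pics/w6b.png",cv2.resize(im[:,:,::-1],(800,600),interpolation=cv2.INTER_CUBIC))
```

```text
[ 0.5   0.59 -1.02  1.84  0.58  1.05  1.56] [-0.16  0.17 -0.1 ] 9.993092633024725 [-7.34702844e-01 -6.78389070e-01 -2.40724992e-05]
```

View pics/w6b.png

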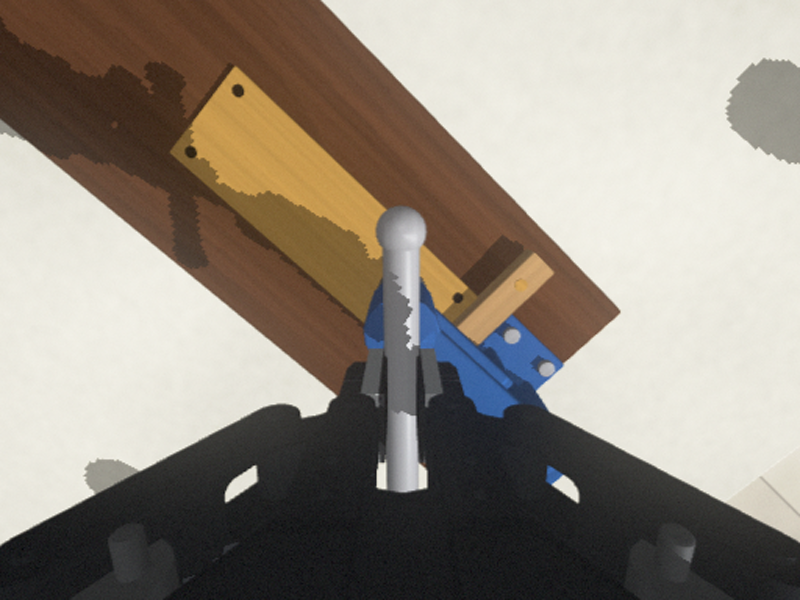

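The T-bar turned with the tool by about 0.4 rad and the grip is good. The bar runs straight up the picture from (402,490) to (401,228). I'll keep turning.

Emit:
drive_tool(
  slide=[
    [0,0,0.0005],
    [0,0,0.0005],
    [0,0,0.0005],
    [0,0,0.0005],
    [0,0,0.0005],
    [0,0,0.0005],
    [0,0,0.0005],
    [0,0,0.0005],
    [0,0,0.0005],
    [0,0,0],
  ],
  delta_rot=[
    [0,0,0.25],
    [0,0,0.25],
    [0,0,0.25],
    [0,0,0.25],
    [0,0,0.25],
    [0,0,0.25],
    [0,0,0.25],
    [0,0,0.25],
    [0,0,0.25],
    [0,0,0],
  ],
  fingers=[-1,-1,-1,-1,-1,-1,-1,-1,-1,-1],
)

```text
time: 21.2
tool_pos: [538.6, 85.4, 147.9]
orientation: [0.589, 3.085, -0.001]
wrist_force: [-0.9, -1.3, 4.2]
gripper_width: 10.0
grasp_force: 78.8
```

Emit:
drive_tool(
  slide=[
    [0,0,0.0005],
    [0,0,0.0005],
    [0,0,0.0005],
    [0,0,0.0005],
    [0,0,0.0005],
    [0,0,0.0005],
    [0,0,0.0005],
    [0,0,0.0005],
    [0,0,0.0005],
    [0,0,0.0005],
    [0,0,0.0005],
    [0,0,0.0005],
    [0,0,0],
  ],
  delta_rot=[
    [0,0,0.25],
    [0,0,0.25],
    [0,0,0.25],
    [0,0,0.25],
    [0,0,0.25],
    [0,0,0.25],
    [0,0,0.25],
    [0,0,0.25],
    [0,0,0.25],
    [0,0,0.25],
    [0,0,0.25],
    [0,0,0.25],
    [0,0,0],
  ],
  fingers=[-1,-1,-1,-1,-1,-1,-1,-1,-1,-1,-1,-1,-1],
)

```text
time: 22.5
tool_pos: [538.4, 85.2, 144.8]
orientation: [2.533, 1.857, -0.001]
wrist_force: [-2.1, -3.0, 5.0]
gripper_width: 9.1
grasp_force: 79.0
```

Run:
```python
from h import *
s=telemetry.state(); A=T()[1]; print(s["joint_positions"].round(2),s["moment"].round(2),s["wrist_force"].round(1),s["gripper_width"],"yaw",np.arctan2(A[1,0],A[0,0]),"turned",-1.994-np.arctan2(A[1,0],A[0,0])+2*np.pi)
```

```text
[ 0.08  0.41 -0.41  1.87  0.21  0.9  -0.74] [-0.53  0.4  -0.1 ] [-2.1 -3.   5. ] 9.146151956251114 yaw 1.2653986808954818 turned 3.0237866262841044
```

Emit:
drive_tool(
  slide=[
    [0,0,0.0005],
    [0,0,0.0005],
    [0,0,0.0005],
    [0,0,0],
  ],
  delta_rot=[
    [0,0,0.2],
    [0,0,0.2],
    [0,0,0.2],
    [0,0,0],
  ],
  fingers=[-1,-1,-1,-1],
)

```text
time: 22.9
tool_pos: [538.3, 85.3, 144.4]
orientation: [2.781, 1.459, -0.001]
wrist_force: [-3.2, -2.8, 9.5]
gripper_width: 9.9
grasp_force: 79.5
```

```bash
cat > chk.py <<'E'
from h import *
s=telemetry.state(); A=T()[1]; t=-1.994-np.arctan2(A[1,0],A[0,0]); print("q7",s["joint_positions"][6].round(2),"M",s["moment"].round(2),s["wrist_force"].round(1),"turned",t%(2*np.pi))
E
python3 chk.py
```

```text
q7 -1.01 M [-0.6   0.63 -0.04] [-3.2 -2.8  9.5] turned 3.3227131035198036
```

Emit:
drive_tool(
  slide=[
    [0,0,0.0004],
    [0,0,0.0004],
    [0,0,0.0004],
    [0,0,0],
  ],
  delta_rot=[
    [0,0,0.2],
    [0,0,0.2],
    [0,0,0.2],
    [0,0,0],
  ],
  fingers=[-1,-1,-1,-1],
)

```text
time: 23.3
tool_pos: [538.3, 85.3, 143.9]
orientation: [2.968, 1.028, -0.001]
wrist_force: [-4.4, -3.2, 11.1]
gripper_width: 9.8
grasp_force: 79.9
```

```bash
python3 chk.py
```

```text
q7 -1.28 M [-0.61  0.89  0.13] [-4.4 -3.2 11.1] turned 3.622421797529408
```

Emit:
drive_tool(
  slide=[
    [0,0,0.0004],
    [0,0,0.0004],
    [0,0,0.0004],
    [0,0,0],
  ],
  delta_rot=[
    [0,0,0.2],
    [0,0,0.2],
    [0,0,0.2],
    [0,0,0],
  ],
  fingers=[-1,-1,-1,-1],
)

```text
time: 23.7
tool_pos: [538.3, 85.4, 143.5]
orientation: [3.088, 0.573, -0.001]
wrist_force: [-4.8, -2.3, 12.7]
gripper_width: 9.4
grasp_force: 80.5
```

```bash
python3 chk.py
```

```text
q7 -1.55 M [-0.62  1.05  0.24] [-4.8 -2.3 12.7] turned 3.9222083084287696
```

Torque has begun to rise, so the pad is bearing. About 0.4 rad more.

Emit:
drive_tool(
  slide=[
    [0,0,0.0002],
    [0,0,0.0002],
    [0,0,0],
    [0,0,0],
  ],
  delta_rot=[
    [0,0,0.2],
    [0,0,0.2],
    [0,0,0.2],
    [0,0,0],
  ],
  fingers=[-1,-1,-1,-1],
)

```text
time: 24.1
tool_pos: [538.3, 85.4, 143.1]
orientation: [3.139, 0.106, -0.001]
wrist_force: [-4.6, -2.7, 11.5]
gripper_width: 9.4
grasp_force: 80.7
```

```bash
python3 chk.py
```

```text
q7 -1.82 M [-0.51  0.92  0.18] [-4.6 -2.7 11.5] turned 4.221870454308505
```

Emit:
drive_tool(
  slide=[
    [0,0,0.0002],
    [0,0,0],
  ],
  delta_rot=[
    [0,0,0.2],
    [0,0,0],
  ],
  fingers=[-1,-1],
)

```text
time: 24.3
tool_pos: [538.2, 85.5, 143.0]
orientation: [3.14, -0.051, -0.001]
wrist_force: [-5.2, -2.8, 10.8]
gripper_width: 9.9
grasp_force: 81.2
```

```bash
python3 chk.py
```

```text
q7 -1.91 M [-0.58  0.9   0.25] [-5.2 -2.8 10.8] turned 4.321594886163963
```

Run:
```python
from h import *
im,c=snap("wrist","pics/w7.png")
a=cv2.resize(cv2.imread("pics/w6b.png"),(512,384),interpolation=cv2.INTER_AREA); b=im[:,:,::-1].copy()
t=a[130:163,238:276]
r=cv2.matchTemplate(b[100:200,180:340],t,cv2.TM_CCOEFF_NORMED); _,v,_,l=cv2.minMaxLoc(r); print(v,l[0]+180-238,l[1]+100-130)
cv2.imwrite("pics/w7b.png",cv2.resize(b,(800,600),interpolation=cv2.INTER_CUBIC))
```

```text
0.688169538974762 -11 -2
```

The bar lags the tool by about 0.1 rad, which fits a real torque load. I'll grip firmer and turn a little more for margin.

Emit:
drive_tool(
  slide=[
    [0,0,0],
    [0,0,0],
    [0,0,0.0003],
    [0,0,0.0002],
    [0,0,0],
  ],
  delta_rot=[
    [0,0,0],
    [0,0,0],
    [0,0,0.2],
    [0,0,0.2],
    [0,0,0],
  ],
  fingers=[-1,-1,-1,-1,-1],
  squeeze=110,
)

```text
time: 24.85
tool_pos: [538.3, 85.5, 142.9]
orientation: [3.119, -0.365, -0.0]
wrist_force: [-4.9, -2.3, 12.3]
gripper_width: 8.5
grasp_force: 108.5
```

```bash
python3 chk.py
python3 - <<'E'
from h import *
im,c=snap("wrist")
b=im[:,:,::-1].copy()
cv2.imwrite("pics/w8b.png",cv2.resize(b,(800,600),interpolation=cv2.INTER_CUBIC))
E
```

```text
q7 -2.09 M [-0.49  0.93  0.25] [-4.9 -2.3 12.3] turned 4.521842403291224
```

View pics/w8b.png

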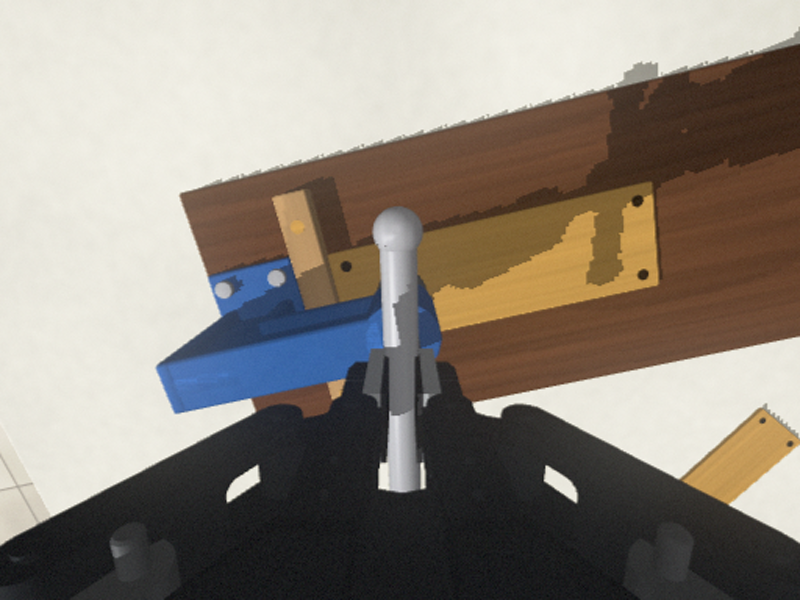

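The picture shows the bar aligned with the tool, its ball at (397,229). The plate end sits against the fence along (330,255) to (338,300). The screw is at about 4.45, so it's clamped. I'll let go and back off upward.

Emit:
drive_tool(
  slide=[
    [0,0,0],
    [0,0,0],
    [0,0,0],
    [0,0,0],
    [0,0,-0.02],
    [0,0,-0.06],
    [0,0,-0.08],
    [0,0,-0.08],
    [0,0,-0.08],
    [0,0,0],
    [0,0,0],
  ],
  delta_rot=[
    [0,0,0],
    [0,0,0],
    [0,0,0],
    [0,0,0],
    [0,0,0],
    [0,0,0],
    [0,0,0],
    [0,0,0],
    [0,0,0],
    [0,0,0],
    [0,0,0],
  ],
  fingers=[0,0,0,0,0,0,0,0,0,0,0],
)

```text
time: 26.0
tool_pos: [538.8, 85.7, 303.7]
orientation: [-3.119, 0.37, -0.004]
wrist_force: [-0.4, 0.7, 0.1]
gripper_width: 42.8
grasp_force: 0.0
```

Run:
```python
from h import *
im,c=snap("wrist","pics/w9.png"); g=cv2.cvtColor(im,cv2.COLOR_RGB2GRAY); hs=cv2.cvtColor(im,cv2.COLOR_RGB2HSV)
for b in models.boxes_of("t_bar","wrist")+models.boxes_of("plate","wrist"): print(round(b["p"],2),(c[1]+c[2]@np.array(b["centre"])).round(0))
# bar heading: bright grey pixels between fingers over the axis
m=np.zeros_like(g); m[80:270,150:360]=((hs[80:270,150:360,1]<45)&(g[80:270,150:360]>90)&(g[80:270,150:360]<190)).astype(np.uint8)
n,l,st,ce=cv2.connectedComponentsWithStats(m)
for k in range(1,n):
    if st[k,4]>200:
        ys,xs=np.where(l==k); q=cv2.fitLine(np.float32(np.c_[xs,ys]),cv2.DIST_L2,0,.01,.01).ravel(); print(st[k],q.round(3))
s=telemetry.state(); print(s["wrist_force"].round(1),s["time"])
```

```text
0.59 [544.   3.  15.]
0.77 [ 338. -119.    2.]
[223 135  68  88 783] [  0.591   0.807 256.681 176.057]
[164 225  50  43 397] [  0.65   -0.76  199.272 242.975]
[294 224  33  46 430] [2.23000e-01 9.75000e-01 3.08893e+02 2.42347e+02]
[-0.3 -0.   0.4] 26.15
```

Run:
```python
from h import *
def meas():
    im,c=snap("wrist"); g=cv2.cvtColor(im,cv2.COLOR_RGB2GRAY); hs=cv2.cvtColor(im,cv2.COLOR_RGB2HSV)
    m=np.zeros_like(g); m[80:270,150:360]=((hs[80:270,150:360,1]<45)&(g[80:270,150:360]>70)&(g[80:270,150:360]<200)).astype(np.uint8)
    n,l,st,ce=cv2.connectedComponentsWithStats(m); k=max((k for k in range(1,n) if 210<ce[k][0]<300 and ce[k][1]<225),key=lambda k:st[k,4])
    ys,xs=np.where(l==k); W=np.array([ray(c,(x,y),143.5)[:2] for x,y in zip(xs,ys)],np.float32)
    (cc,wh,a)=cv2.minAreaRect(W); q=cv2.fitLine(W,cv2.DIST_HUBER,0,.01,.01).ravel()
    p,A=T(); print(st[k],np.round(cc,1),np.round(wh,1),"bar heading",np.degrees(np.arctan2(q[1],q[0]))%180,"tool yaw",np.degrees(np.arctan2(A[1,0],A[0,0])))
    cv2.imwrite("pics/m.png",m*255); return l==k
m=meas()
s=m[130:228:4,215:300:2]
for r in s: print("".join("#" if v else "." for v in r))
```

```text
[ 221  133   69   90 1009] [538.2  85.9] [119.9  21.3] bar heading 21.572235 tool yaw -13.525585756000435
...........................................
.....####..................................
....#######................................
.......####................................
.....########..............................
.......#..####.............................
...........####............................
..........#..####..........................
..............####.........................
.............#.#####.......................
.................#######...................
................#.#######..................
.................#..######.................
.................##..####..................
...................##.#####................
........................####...............
.......................#.#####.............
...........................####............
..........................#.####...........
...........................#..####.........
.............................#.######......
................................######.....
..................................####.....
.................................###.......
...........................................
```

Emit:
drive_tool(
  slide=[
    [0,0,0],
    [0,0,0],
    [0,0,0],
    [0,0,0],
    [0,0,0],
    [0,0,0],
    [0,0,0],
    [0,0,0],
    [0,0,0],
    [0,0,0],
  ],
  delta_rot=[
    [0,0,0],
    [0,0,0],
    [0,0,0],
    [0,0,0],
    [0,0,0],
    [0,0,0],
    [0,0,0],
    [0,0,0],
    [0,0,0],
    [0,0,0],
  ],
  fingers=[0,0,0,0,0,0,0,0,0,0],
)

```text
time: 27.2
tool_pos: [538.5, 85.6, 302.3]
orientation: [3.12, -0.37, 0.0]
wrist_force: [-0.9, -0.8, -0.0]
gripper_width: 42.7
grasp_force: 0.0
```

Run:
```python
from h import *
im,c=snap("wrist"); g=cv2.cvtColor(im,cv2.COLOR_RGB2GRAY); hs=cv2.cvtColor(im,cv2.COLOR_RGB2HSV)
m=np.zeros_like(g); m[80:270,150:360]=((hs[80:270,150:360,1]<45)&(g[80:270,150:360]>70)&(g[80:270,150:360]<200)).astype(np.uint8)
n,l,st,ce=cv2.connectedComponentsWithStats(m); k=max((k for k in range(1,n) if 210<ce[k][0]<300 and ce[k][1]<225),key=lambda k:st[k,4])
ys,xs=np.where(l==k); W=np.array([ray(c,(x,y),143.5)[:2] for x,y in zip(xs,ys)],np.float32)
q=cv2.fitLine(W,cv2.DIST_HUBER,0,.01,.01).ravel(); print(st[k],np.degrees(np.arctan2(q[1],q[0]))%180, cv2.minAreaRect(W))
# plate pose: brass edges
mb=((hs[:,:,0]>14)&(hs[:,:,0]<25)&(hs[:,:,1]>110)&(hs[:,:,2]>60)).astype(np.uint8); n,l,st,ce=cv2.connectedComponentsWithStats(mb)
for k in range(1,n):
    if st[k,4]>300:
        ys,xs=np.where(l==k); P=np.array([ray(c,(x,y),18)[:2] for x,y in zip(xs,ys)],np.float32); print(st[k],cv2.minAreaRect(P))
```

```text
[222 134  69  89 996] 21.631842 ((538.4193115234375, 85.322021484375), (119.91282653808594, 20.121610641479492), 19.490232467651367)
[ 239  117  124   62 4360] ((540.2601928710938, 14.370079040527344), (71.8145980834961, 182.46412658691406), 0.9517337083816528)
[ 358  214   71   57 1369] ((342.009765625, -103.09449768066406), (42.19070053100586, 126.9948959350586), 38.82719421386719)
```

```bash
python3 -c "
from rig import workorder; print(workorder.job_done())"
```

```text
the job is handed in; nothing more can be done
None
```

The job is handed in, with no verdict returned. The plate sits against the fence about 1 mm off the middle line. The screw was tightened and let go, then eased back about 0.5 rad and held. I put the clamping force at 65–100 N from the bar angle, not a direct measurement. The torch, egg-cup and mint tin were not touched.

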